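Fill the round display tin on the paint-shop counter

ROBOT

A 7-joint arm with a two-finger parallel gripper is mounted at the origin on the work surface. World frame = base frame: x ahead of the robot, y to its left, z up, the work surface at z = 0. Lengths are in m, angles in degrees, forces in N, time in s.
With the tool pointing down it reaches from about 0.425 to 0.875 m from the base axis. Payload 8.4 kg.
Tool frame: the origin (TCP) lies midway between the tips of the shut fingers; the grasp point (between the pads) lies 19 mm behind it (manip.hold_point_z is the distance from the TCP to the grasp point, in m); z points along the fingers, y is the direction in which the jaws open and shut (so a half turn about z gives the same grasp; the last joint's range is limited). The gripper opens to 85 mm and grips with 20 to 120 N. Pads are 22 mm wide; open, the fingers measure 114 mm over their backs; the gripper's body (76 mm by 85 mm) begins 54 mm behind the grasp point. The pads swing forward as they close: fully open they stand 13 mm farther back than shut.
Start: joints at [-79.767, 19.091, 2.286, 83.961, -0.768, 76.965, -3.352], TCP at [0.178, 0.625, 0.2] pointing down, gripper open.
Joint ranges: [-147.57, 147.57], [-21.85, 119.76], [-74.77, 79.35], [14.55, 137.4], [-85.83, 265.84], [4.83, 119.75], [-152.11, 152.11]. Speed limits (degrees/s): [127.2, 127.2, 159.86, 159.86, 180, 180, 180].

INTERFACE

Orientations are given as a 3x3 rotation matrix whose columns are the frame's x, y, z axes.
In Python, from bench import monitor, capture, camera_info, job_done, manip gives the robot as it stands.
- The arm moves only by the tool drive_tool, never from a script. Its argument "moves" is a list of rows, each a list of 7 numbers: the shift along the world's x, y, z in m, then the turn, a rotation vector about the world's x, y, z in rad, then the finger opening in m, from 0 to 0.0854. In form: [[tx, ty, tz, ax, ay, az, fingers], ...]. A call has 1 to 12 rows; each row is the pose to reach, as a shift and turn from the pose commanded when the call began; what a row does not reach only later rows make up. A row lasts 1/12 s, in which the tool goes at most 41.7 mm and 7.16 degrees, less where a joint would pass 70% of its speed; a pose out of reach is approached as far as the arm can. A call with a gripper value outside its range is refused whole. The fingers move at their own pace and stop on an object; "grip_force" is the grip in N (left out, the last holds). Time passes only in rows, so rows that repeat a pose let the fingers close. It gives the time, the measured TCP pose, the force and the opening at its end, in the units of the state.
- monitor.read_state(): the state, without advancing time (a new reading comes with each control period).
- capture(name): name is "scene" or "top"; returns the picture (400x640x3 uint8, red, green, blue); there is no depth.
- camera_info(name): a dict with "fx", "fy", "cx", "cy" (pixels), "T" (4x4, takes a point from camera to world coordinates). Camera axes: x right, y down, z forward; pixel columns grow to the right and rows downward; lengths in m; the calibration is good to about 2 mm. A picture is of the moment at which its call begins. camera_info takes no time and is no camera call.
- job_done(): hands the job in, once; it reports no verdict.
The state is a dict: "time": time; "joint_pos": joint angles; "dq": joint speeds; "effort": joint torques, N m; "position": TCP position; "tcp_rot": TCP orientation; "contact_force": force on the tool from outside, world axes, zero at the start; "wrist_torque": the same for the moment, N m; "opening": finger opening in m.
Only numpy, scipy, OpenCV 4.12 (cv2) and the standard library are available. Lean on these libraries where they do the work, as an engineer would, in place of code of your own. Each camera call takes 0.05 s, during which the arm holds its last target.

TASK

Fill the round tin on the counter with the two blue-capped bottles that stand outside it, so that all seven blue-capped bottles stand upright on its floor, six round one in the middle. One bottle in the tin stands astray and takes up the room, so move it into a proper place first; the four that stand in their places stay in the tin. Set the bottles down rather than dropping them, knock nothing over, and leave the yellow-capped bottle and everything else on the counter where it is.

Things in the scene. Friction and masses are not known exactly. Their poses are not given: they have to be found in the camera images.
- tin: Low round open tin of bright sheet metal, fixed to the counter: 196 mm across outside, 190 mm inside, wall 3 mm, rim 60 mm above the counter, flat floor 4 mm thick. Origin on its axis at counter height, z up. Room for seven bottles, six round one; the six then stand 60 to 65 mm from its axis, 60 degrees apart
- astray_mid (a point): Blue-capped bottle standing astray in the tin, 30 to 50 mm from its axis, blocking the middle and the two free places by the wall. 60 mm across, 120 mm tall: white body with rounded foot edge, shoulder sloping in from 64 to 80 mm up, upright cap 32 mm across from 81 to 120 mm (pick it by the cap). Round, about 0.25 kg. Point on its axis, 60 mm above its underside; z up the axis
- packed1_mid (a point): Blue-capped bottle already in its place by the wall inside the tin (four of them stand side by side, about 62 mm from the tin's axis and 60 degrees apart). Same make and size as astray_mid; point on its axis 60 mm above its underside, z up
- packed2_mid (a point): Blue-capped bottle already in its place by the wall inside the tin (four of them stand side by side, about 62 mm from the tin's axis and 60 degrees apart). Same make and size as astray_mid; point on its axis 60 mm above its underside, z up
- packed3_mid (a point): Blue-capped bottle already in its place by the wall inside the tin (four of them stand side by side, about 62 mm from the tin's axis and 60 degrees apart). Same make and size as astray_mid; point on its axis 60 mm above its underside, z up
- packed4_mid (a point): Blue-capped bottle already in its place by the wall inside the tin (four of them stand side by side, about 62 mm from the tin's axis and 60 degrees apart). Same make and size as astray_mid; point on its axis 60 mm above its underside, z up
- new1_mid (a point): Blue-capped bottle on the counter, to go into the tin. Same make and size as astray_mid; point on its axis 60 mm above its underside, z up
- new2_mid (a point): Blue-capped bottle on the counter, to go into the tin. Same make and size as astray_mid; point on its axis 60 mm above its underside, z up
- hardener_mid (a point): Bottle of the same shape and size but with a yellow cap, on the counter near the two blue-capped ones; not for the tin. Point on its axis 60 mm above its underside, z up
- can: Bystander: white and grey paint can with a red lid, 104 mm across, 117 mm tall; origin at the centre of its underside
- tape: Bystander: roll of cream masking tape lying flat, 110 mm across, 48 mm high; origin at the centre of its underside
- fandeck: Bystander: colour fan deck, 180 x 52 x 24 mm; origin at the centre of its underside, x along its length
- cardreader: Bystander: black card reader with keys, 165 x 78 x 46 mm; origin at the centre of its underside, x along its length
Not all that is in view belongs to the job. Leave any orange or red look-alike of the part that bears astray_mid alone. Leave any red look-alike of the part that bears new2_mid alone.

How it is judged (in metres and radians):
On the way:
1. the astray bottle has been moved off its spot by more than 15 mm (distance of astray_mid from where it was at the start of the episode above 0.015 m), for 0.1 s.
At the end, for the whole second after the job is handed in: All seven blue-capped bottles at rest on the tin's floor (within 4 mm), axes within 69 mm of the tin's axis, upright within 0.1 rad, released; yellow-capped bottle upright and it, paint can, tape roll, fan deck and card reader within 30 mm of where they were (z of each of packed1_mid, packed2_mid, packed3_mid, packed4_mid, astray_mid, new1_mid, new2_mid in the frame of tin below 0.068 m and horizontal distance between each of packed1_mid, packed2_mid, packed3_mid, packed4_mid, astray_mid, new1_mid, new2_mid and tin below 0.069 m and angle between each of packed1_mid, packed2_mid, packed3_mid, packed4_mid, astray_mid, new1_mid, new2_mid, hardener_mid's own z axis and vertical below 0.1 rad and linear speed of each of packed1, packed2, packed3, packed4, astray, new1, new2 below 0.02 m/s and distance of each of hardener_mid, can, tape, fandeck, cardreader from where it was at the start of the episode below 0.03 m); the robot touches nothing.
It fails at once if a bottle is tipped by more than about 40 degrees (knocked over) (angle between any of packed1_mid, packed2_mid, packed3_mid, packed4_mid, astray_mid, new1_mid, new2_mid, hardener_mid's own z axis and vertical above 0.7 rad).
It fails at once if a blue-capped bottle is dropped: it moves faster than 0.9 m/s while the fingers do not touch it (a fall of about 40 mm) ((linear speed of packed1 above 0.9 m/s and contact force between the fingers and packed1 below 0.05 N) or (linear speed of packed2 above 0.9 m/s and contact force between the fingers and packed2 below 0.05 N) or (linear speed of packed3 above 0.9 m/s and contact force between the fingers and packed3 below 0.05 N) or (linear speed of packed4 above 0.9 m/s and contact force between the fingers and packed4 below 0.05 N) or (linear speed of astray above 0.9 m/s and contact force between the fingers and astray below 0.05 N) or (linear speed of new1 above 0.9 m/s and contact force between the fingers and new1 below 0.05 N) or (linear speed of new2 above 0.9 m/s and contact force between the fingers and new2 below 0.05 N)).
It fails at once if the yellow-capped bottle, paint can, tape roll, fan deck or card reader is moved by more than 30 mm (distance of any of hardener_mid, can, tape, fandeck, cardreader from where it was at the start of the episode above 0.03 m).
It fails at once if one of the four bottles already in place is taken out of the tin (z of any of packed1_mid, packed2_mid, packed3_mid, packed4_mid in the frame of tin above 0.13 m).
It also fails if it takes over 67 s, if anything falls off the work surface, if the arm or the gripper's body presses on something with over 40 N, if the wrist force passes 120 N, or if a joint passes its speed limit or range.

## Working session

There is one attempt and no reset: what is moved stays moved. The work goes in short steps, Python scripts to look and compute and a tool call to move; the robot and the scene stay as the last step left them, time stands still between calls to the robot, and variables do not carry over. Pictures are saved under pics/ and viewed, and the job is handed in when it is done.

Besides the shell and the picture viewer there is one more tool, called as a command line: name --pt "numbers of a row" for each row, then --argument value for the rest. drive_tool: Moves the arm, as the interface text tells. Its arguments: {"type":"object","properties":{"moves":{"type":"array","items":{"type":"array","items":{"type":"number"}}},"grip_force":{"type":"number"}},"required":["moves"]}

```bash
ls; mkdir -p pics
python3 - <<'E'
from bench import monitor, capture, camera_info, manip
import cv2,numpy as np
print(monitor.read_state()); print(manip.hold_point_z)
for n in("scene","top"):
    cv2.imwrite(f"pics/{n}0.png",capture(n)[:,:,::-1]); c=camera_info(n); print(n,c)
E
```

```text
pics
{'time': 0.0, 'joint_pos': array([-79.7673189 ,  19.13141099,   2.2848536 ,  84.01105295,
        -0.76822814,  76.96624134,  -3.35161597]), 'dq': array([-0.0443158 ,  0.02088869, -0.01981018,  0.00614948, -0.01099828,
        0.09707582,  0.00326215]), 'effort': array([-1.29705870e-03, -6.58543968e+01,  1.36465218e+00, -4.05571711e+01,
        1.67385279e-02,  1.25893523e-02, -3.21009156e-05]), 'position': array([0.17814321, 0.62457987, 0.19912535]), 'tcp_rot': array([[-9.61657294e-01,  2.74253768e-01, -3.46370746e-04],
       [ 2.74253967e-01,  9.61655978e-01, -1.59398921e-03],
       [-1.04068047e-04, -1.62786490e-03, -9.99998670e-01]]), 'contact_force': array([-0.60307784,  0.16354472, -0.66659648]), 'wrist_torque': array([ 0.03464698,  0.01216957, -0.01118682]), 'opening': 0.0856301243628801}
0.0187
scene {'fx': 430.4595110415307, 'fy': 430.4595110415307, 'cx': 315.7143154648695, 'cy': 201.47389606949503, 'T': array([[ 0.52514612,  0.59943784, -0.60406608,  1.29153768],
       [ 0.85083548, -0.38428679,  0.35833316, -0.53312485],
       [-0.01733616, -0.70213812, -0.7118297 ,  0.97362348],
       [ 0.        ,  0.        ,  0.        ,  1.        ]])}
top {'fx': 394.13454714151334, 'fy': 394.13454714151334, 'cx': 320.6971572818179, 'cy': 194.16490799140968, 'T': array([[ 7.57383088e-02, -9.75838142e-01,  2.04947867e-01,
         2.31699915e-01],
       [-9.97126985e-01, -7.43723299e-02,  1.43712412e-02,
        -1.02631688e-01],
       [ 1.21844508e-03, -2.05447503e-01, -9.78667379e-01,
         1.33898938e+00],
       [ 0.00000000e+00,  0.00000000e+00,  0.00000000e+00,
         1.00000000e+00]])}
```

View pics/scene0.png

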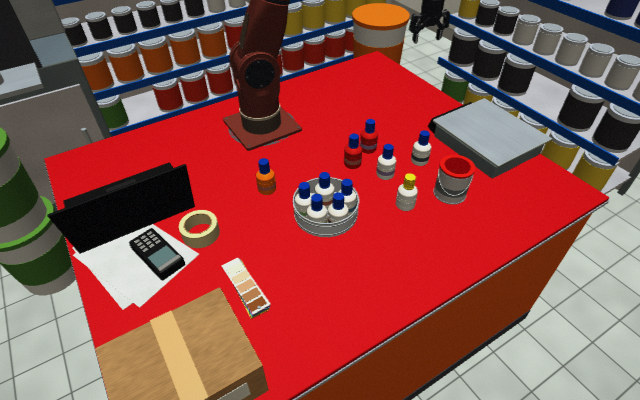

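View pics/top0.png

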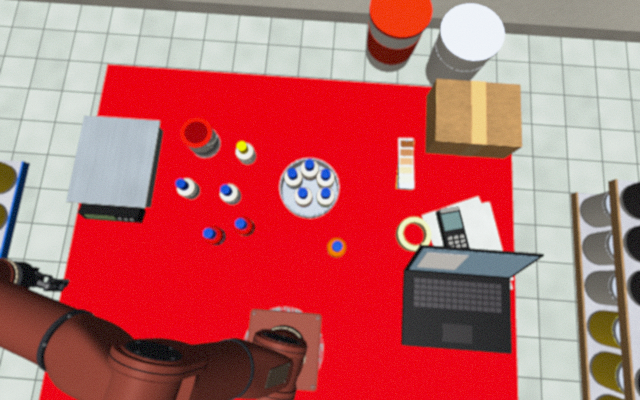

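```bash
cat > h.py <<'E'
import cv2,numpy as np
from bench import monitor, capture, camera_info
def ray(n,uv):
    c=camera_info(n);T=c["T"];d=T[:3,:3]@np.array([(uv[0]-c["cx"])/c["fx"],(uv[1]-c["cy"])/c["fy"],1.])
    return T[:3,3],d
def onz(n,uv,z):
    o,d=ray(n,uv);return o+d*(z-o[2])/d[2]
def proj(n,p):
    c=camera_info(n);q=np.linalg.inv(c["T"])@np.append(p,1);return np.array([c["fx"]*q[0]/q[2]+c["cx"],c["fy"]*q[1]/q[2]+c["cy"]])
def tri(a,b):
    o1,d1=ray("top",a);o2,d2=ray("scene",b)
    d1=d1/np.linalg.norm(d1);d2=d2/np.linalg.norm(d2)
    s=np.linalg.lstsq(np.c_[d1,-d2],o2-o1,rcond=None)[0]
    p,q=o1+s[0]*d1,o2+s[1]*d2;return (p+q)/2,np.linalg.norm(p-q)
def blobs(img,lo,hi,amin=25):
    h=cv2.cvtColor(img,cv2.COLOR_RGB2HSV);m=cv2.inRange(h,lo,hi)
    n,l,s,c=cv2.connectedComponentsWithStats(m)
    return [(c[i],s[i,4],s[i,:4]) for i in range(1,n) if s[i,4]>=amin]
BL=((105,150,50),(130,255,255))
def caps(show=True):
    I={n:capture(n) for n in("top","scene")}
    T=[b for b in blobs(I["top"],*BL) if 120<b[0][1]<270 and 150<b[0][0]<380]
    S=[b for b in blobs(I["scene"],*BL) if 110<b[0][1]<260 and 200<b[0][0]<480]
    out=[]
    for t in T:
        best=min(((tri(t[0],s[0]),s) for s in S),key=lambda r:abs(r[0][0][2]-.103)*1+r[0][1])
        out.append((t[0],best[1][0],best[0][0],best[0][1]))
        print(np.round(t[0],1),t[1],np.round(best[1][0],1),best[1][1],np.round(best[0][0],4),round(best[0][1],4),"z.115:",np.round(onz("top",t[0],.115)[:2],4))
    return I,out
E
python3 - <<'E'
from h import *
I,o=caps()
a=cv2.resize(I["top"][110:270,150:370],None,fx=3.6,fy=3.6,interpolation=2)
b=cv2.resize(I["scene"][120:250,230:470],None,fx=3.3,fy=3.3,interpolation=2)
cv2.imwrite("pics/t1.png",a[:,:,::-1]);cv2.imwrite("pics/s1.png",b[:,:,::-1])
for b in blobs(I["top"],(22,150,120),(35,255,255),15): 
    if 200<b[0][0]<300: print("yellow",b[0],b[1],onz("top",b[0],.115))
E
```

```text
[309.1 164.2] 64 [342.1 193.8] 312 [ 0.5838 -0.0344  0.1252] 0.0137 z.115: [ 0.5835 -0.04  ]
[291.8 172.9] 74 [342.1 193.8] 312 [0.5539 0.007  0.0838] 0.0199 z.115: [0.5503 0.0132]
[325.4 173.7] 68 [316.4 201.8] 152 [ 0.5581 -0.095   0.1063] 0.0011 z.115: [ 0.556  -0.0946]
[181.2 183.8] 78 [423.7 137.4] 116 [0.4901 0.3659 0.1006] 0.0023 z.115: [0.4877 0.3615]
[225.5 189.6] 72 [387.7 151.1] 127 [0.4822 0.2212 0.1004] 0.0019 z.115: [0.4797 0.2182]
[302.4 192.5] 67 [324.3 179.6] 142 [ 0.4907 -0.026   0.1053] 0.0008 z.115: [ 0.4889 -0.0263]
[325.3 192.6] 67 [304.1 189.6] 157 [ 0.4961 -0.0992  0.1062] 0.0006 z.115: [ 0.4944 -0.099 ]
[240.6 223.3] 74 [353.6 140.4] 111 [0.3778 0.1603 0.1013] 0.0007 z.115: [0.3764 0.1577]
[209.  233.1] 79 [369.8 125.5] 110 [0.3394 0.2557 0.1011] 0.0011 z.115: [0.3384 0.2521]
[336.7 245.9] 58 [263.8 165.6] 131 [ 0.3301 -0.1471  0.1007] 0.0007 z.115: [ 0.3291 -0.1463]
yellow [241.51219512 146.02439024] 82 [0.62812544 0.1845428  0.115     ]
```

View pics/t1.png

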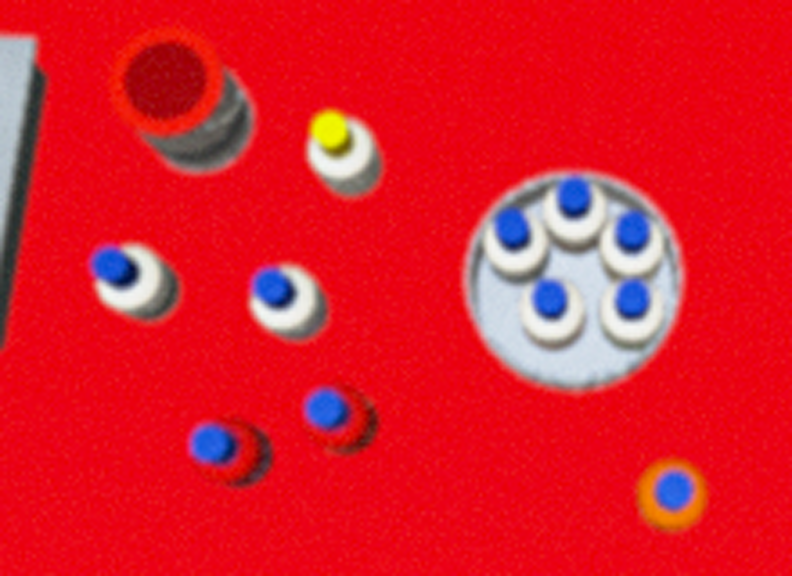

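View pics/s1.png

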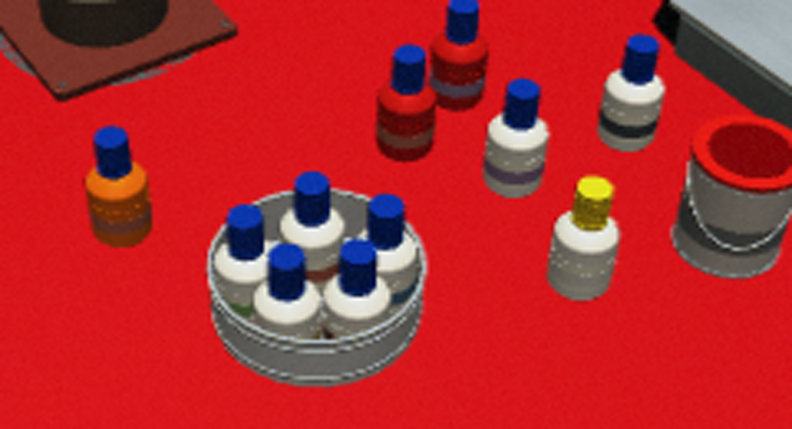

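The caps visible in the top view:
- **White bodies on the counter:** (181,184) and (225,190). These are new1 and new2.
- **Red look-alikes:** (241,223) and (209,233). Leave them.
- **Orange look-alike:** (337,246). Leave it.
- **Yellow cap:** (242,146). Leave it.
- **In the tin:** five caps. (309,164), (292,173), (325,174) and (325,193) sit about 62 mm apart along a ring, so the odd one at (302,192) is the astray bottle.

The enlarged crops confirm this.

Run:
```python
from h import *
from scipy.optimize import least_squares
for n,uv,z in [("p63",(291.8,172.9),.1045),("p3",(309.1,164.2),.1045),("p-57",(325.4,173.7),.1045),("p-117",(325.3,192.6),.1045),("astray",(302.4,192.5),.1045),("newA",(225.5,189.6),.1005),("newB",(181.2,183.8),.1005)]:
    print(n,np.round(onz("top",uv,z),4))
P=np.array([onz("top",u,.1045)[:2] for u in [(291.8,172.9),(309.1,164.2),(325.4,173.7),(325.3,192.6)]])
f=lambda x:np.ravel(P-x[:2]-.062*np.c_[np.cos(x[2]+np.array([0,-1,-2,-3])*np.pi/3),np.sin(x[2]+np.array([0,-1,-2,-3])*np.pi/3)])
r=least_squares(f,[.52,-.043,1.1]);print(r.x[:2],np.degrees(r.x[2]),np.round(r.fun*1e3,1))
# tin rim: non-red contour
I=capture("top");h=cv2.cvtColor(I,cv2.COLOR_RGB2HSV)
m=((h[...,1]<140)).astype(np.uint8)*255
m=cv2.morphologyEx(m,cv2.MORPH_CLOSE,np.ones((5,5)))
for c in cv2.findContours(m,cv2.RETR_EXTERNAL,cv2.CHAIN_APPROX_NONE)[0]:
    if cv2.contourArea(c)>1500 and cv2.pointPolygonTest(c,(309,190),False)>0:
        c=cv2.convexHull(c)[:,0].astype(float); 
        for z in(.06,.03): 
            W=np.array([onz("top",u,z)[:2] for u in c]);(cc,rr)=cv2.minEnclosingCircle(W.astype(np.float32));print(z,cc,rr)
# scene rim triangulate: packed in scene
for n,uv in[("p-57",(316.4,201.8)),("astray",(324.3,179.6)),("p-117",(304.1,189.6))]: print(n,"scene",onz("scene",uv,.1045))
```

```text
p63 [0.5532 0.0141 0.1045]
p3 [ 0.5866 -0.0394  0.1045]
p-57 [ 0.5588 -0.0946  0.1045]
p-117 [ 0.4964 -0.0988  0.1045]
astray [ 0.4912 -0.0257  0.1045]
newA [0.4827 0.2221 0.1005]
newB [0.4909 0.367  0.1005]
[ 0.52483508 -0.0425485 ] 63.18508947595566 [ 0.4  1.3 -0.1 -0.3  0.1 -0.1 -0.4 -0.9]
0.06 (0.5202864408493042, -0.04272739216685295) 0.10393460839986801
0.03 (0.527055561542511, -0.04132222384214401) 0.10637015104293823
p-57 scene [ 0.55614433 -0.09465574  0.1045    ]
astray scene [ 0.48979094 -0.02586858  0.1045    ]
p-117 scene [ 0.49428557 -0.09858841  0.1045    ]
```

drive_tool --pt "0.12 -0.14 0.06 0 0 0.16 0.058" --pt "0.24 -0.28 0.06 0 0 0.33 0.058" --pt "0.24 -0.28 0.06 0 0 0.33 0.058" --pt "0.24 -0.28 0.06 0 0 0.33 0.058" --pt "0.24 -0.28 0.06 0 0 0.33 0.058" --pt "0.24 -0.28 0.06 0 0 0.33 0.058" --pt "0.24 -0.28 0.06 0 0 0.33 0.058" --pt "0.24 -0.28 0.06 0 0 0.33 0.058" --pt "0.24 -0.28 0.06 0 0 0.33 0.058" --pt "0.24 -0.28 0.06 0 0 0.33 0.058" --pt "0.24 -0.28 0.06 0 0 0.33 0.058" --pt "0.24 -0.28 0.06 0 0 0.33 0.058" --grip_force 40

```text
time: 1.25
position: [0.4179, 0.3454, 0.2599]
tcp_rot: [[-0.999, -0.052, -0.0], [-0.052, 0.999, 0.0], [0.0, 0.0, -1.0]]
contact_force: [-0.6, 0.5, -0.0]
opening: 0.0579
```

drive_tool --pt "0.0725 -0.371 0 0 0 0 0.058" --pt "0.0725 -0.371 0 0 0 0 0.058" --pt "0.0725 -0.371 0 0 0 0 0.058" --pt "0.0725 -0.371 0 0 0 0 0.058" --pt "0.0725 -0.371 0 0 0 0 0.058" --pt "0.0725 -0.371 0 0 0 0 0.058" --pt "0.0725 -0.371 0 0 0 0 0.058" --pt "0.0725 -0.371 0 0 0 0 0.058" --pt "0.0725 -0.371 0 0 0 0 0.058" --pt "0.0725 -0.371 0 0 0 0 0.058" --pt "0.0725 -0.371 0 0 0 0 0.058" --pt "0.0725 -0.371 0 0 0 0 0.058"

```text
time: 2.25
position: [0.4907, -0.0243, 0.2597]
tcp_rot: [[-0.999, -0.054, -0.001], [-0.054, 0.999, 0.0], [0.001, 0.0, -1.0]]
contact_force: [-0.7, 0.1, -0.3]
opening: 0.0579
```

drive_tool --pt "0 -0.0015 -0.04 0 0 0 0.058" --pt "0 -0.0015 -0.08 0 0 0 0.058" --pt "0 -0.0015 -0.11 0 0 0 0.058" --pt "0 -0.0015 -0.13 0 0 0 0.058" --pt "0 -0.0015 -0.145 0 0 0 0.058" --pt "0 -0.0015 -0.157 0 0 0 0.058" --pt "0 -0.0015 -0.166 0 0 0 0.058" --pt "0 -0.0015 -0.167 0 0 0 0.058"

```text
time: 2.92
position: [0.4896, -0.0255, 0.0913]
tcp_rot: [[-0.998, -0.055, -0.003], [-0.055, 0.998, -0.0], [0.003, -0.0, -1.0]]
contact_force: [-0.8, 0.2, 0.9]
opening: 0.0578
```

Run:
```python
from h import *
s=monitor.read_state();print(s["time"],s["position"],s["contact_force"])
b=cv2.resize(capture("scene")[120:250,230:470],None,fx=3.3,fy=3.3,interpolation=2)
cv2.imwrite("pics/s2.png",b[:,:,::-1])
```

```text
2.9167 [ 0.48964153 -0.02548325  0.09130038] [-0.7965959   0.15529885  0.92484319]
```

View pics/s2.png

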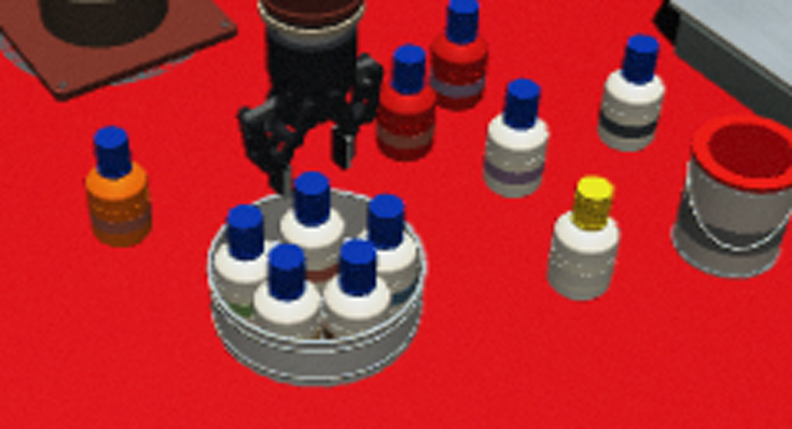

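Run:
```python
from h import *
for p in [(.4896,-.0255,.0913),(.4896,-.0545,.0963),(.4896,.0035,.0963),(.4896,-.0545,.11),(.49,-.0255,.124),(.49,-.0255,.1045)]:
    print(p,(proj("scene",np.array(p))-[230,120])*3.3)
I=capture("top");cv2.imwrite("pics/t2.png",cv2.resize(I[110:270,200:370],None,fx=3.6,fy=3.6,interpolation=2)[:,:,::-1])
b=cv2.resize(capture("scene")[130:220,280:370],None,fx=6.5,fy=6.5,interpolation=2);cv2.imwrite("pics/s3.png",b[:,:,::-1])
print(monitor.read_state()["position"])
```

```text
(0.4896, -0.0255, 0.0913) [311.46416682 207.10809523]
(0.4896, -0.0545, 0.0963) [284.3060707  214.90399664]
(0.4896, 0.0035, 0.0963) [338.15572659 191.4337658 ]
(0.4896, -0.0545, 0.11) [284.05167912 203.73631866]
(0.49, -0.0255, 0.124) [311.59470946 180.56974536]
(0.49, -0.0255, 0.1045) [311.65800368 196.66227854]
[ 0.49111    -0.02660139  0.09350537]
```

View pics/t2.png

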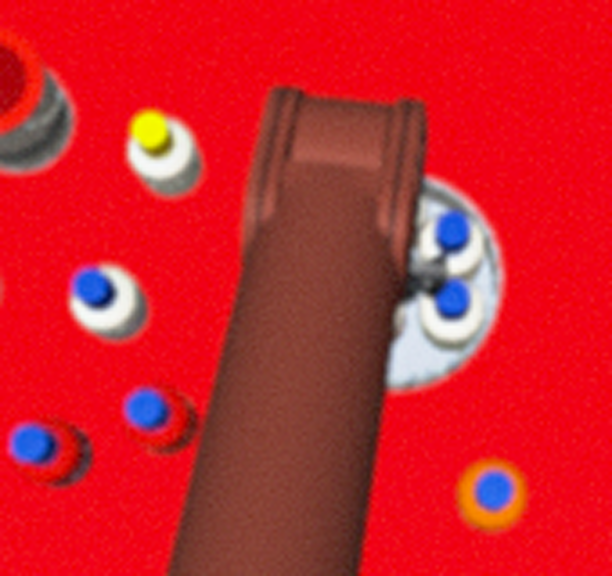

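View pics/s3.png

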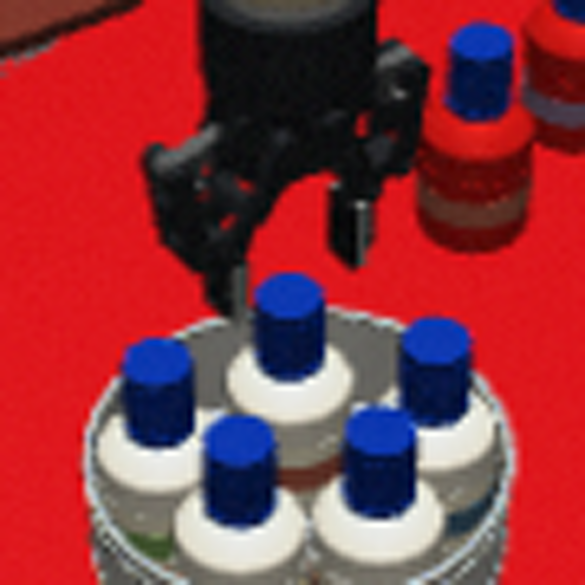

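Run:
```python
from h import *
for z in(.09,.10,.11,.12,.13): print(z,[np.round(onz("scene",u,z)[:2],4) for u in((315.4,178.9),(334.9,171.2))], np.round(onz("top",(319.4,185),z+.03)[:2],4))
s=monitor.read_state();print(s["position"],s["contact_force"],s["joint_pos"])
```

```text
0.09 [array([ 0.4591, -0.0385]), array([0.4617, 0.0308])] [ 0.5163 -0.0784]
0.1 [array([ 0.4685, -0.0441]), array([0.4711, 0.0244])] [ 0.514  -0.0786]
0.11 [array([ 0.478 , -0.0497]), array([0.4805, 0.0181])] [ 0.5116 -0.0788]
0.12 [array([ 0.4874, -0.0553]), array([0.4899, 0.0117])] [ 0.5093 -0.079 ]
0.13 [array([ 0.4968, -0.0609]), array([0.4993, 0.0053])] [ 0.507  -0.0792]
[ 0.49111    -0.02660139  0.09350537] [-0.03387614  0.11084094 -1.2242096 ] [-34.98502816   5.69256264  35.07535013 114.55086993  -3.74987031
  60.8129181   94.85450407]
```

drive_tool --pt "0 0 -0.005 0 0 0 0.058" --pt "0 0 -0.009 0 0 0 0.045" --pt "0 0 -0.009 0 0 0 0.034" --pt "0 0 -0.009 0 0 0 0.02" --pt "0 0 -0.009 0 0 0 0.02" --pt "0 0 -0.009 0 0 0 0.02" --pt "0 0 -0.009 0 0 0 0.02" --pt "0 0 -0.009 0 0 0 0.02"

```text
time: 3.73
position: [0.4907, -0.0275, 0.084]
tcp_rot: [[-0.999, -0.052, -0.0], [-0.052, 0.999, -0.0], [0.0, -0.0, -1.0]]
contact_force: [-0.9, 0.3, -0.2]
opening: 0.0298
```

Run:
```python
from h import *
b=cv2.resize(capture("scene")[130:220,280:370],None,fx=6.5,fy=6.5,interpolation=2);cv2.imwrite("pics/s4.png",b[:,:,::-1])
```

```text
(no output)
```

View pics/s4.png

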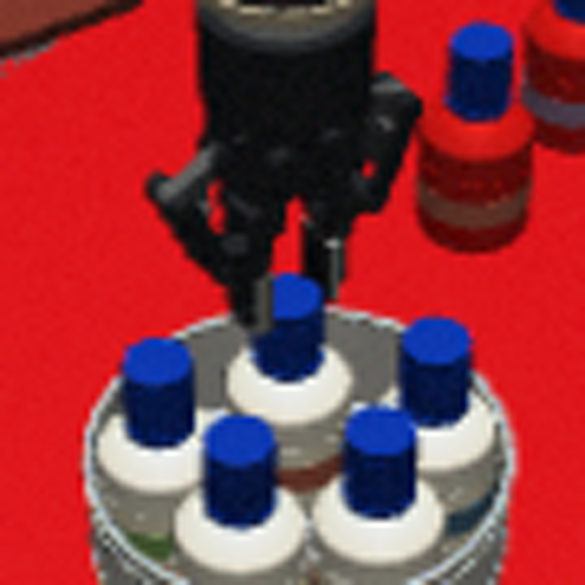

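Run:
```python
from h import *
for z in(.084,.092,.1,.11,.12): print(z,[np.round(onz("scene",u,z)[:2],4) for u in((320.3,180.8),(332,175.8))])
s=monitor.read_state();print(s)
I=capture("top");cv2.imwrite("pics/t4.png",cv2.resize(I[150:220,270:350],None,fx=7,fy=7,interpolation=2)[:,:,::-1])
```

```text
0.084 [array([ 0.4688, -0.0271]), array([0.4691, 0.0153])]
0.092 [array([ 0.4762, -0.0316]), array([0.4765, 0.0104])]
0.1 [array([ 0.4836, -0.0362]), array([0.4839, 0.0055])]
0.11 [array([ 0.4929, -0.0418]), array([ 0.4932, -0.0007])]
0.12 [array([ 0.5021, -0.0475]), array([ 0.5024, -0.0068])]
{'time': 3.7833, 'joint_pos': array([-34.75855233,   6.43938851,  35.11673526, 115.13564492,
        -4.285672  ,  59.65840333,  95.34538568]), 'dq': array([-0.13221584, -0.00830838, -0.05110806,  0.03249588,  0.01704793,
       -0.09922506,  0.12249192]), 'effort': array([ 1.83674041e-01, -3.64153826e+01,  2.88531303e+00, -3.64229608e+01,
        1.43143474e-01, -1.08278499e-02, -4.57276692e-04]), 'position': array([ 0.49075181, -0.02745603,  0.08402982]), 'tcp_rot': array([[-9.98638842e-01, -5.21580636e-02,  2.25957923e-05],
       [-5.21580640e-02,  9.98638842e-01, -2.13465366e-05],
       [-2.14516418e-05, -2.24960333e-05, -1.00000000e+00]]), 'contact_force': array([-0.51313723,  0.3996367 , -1.17968454]), 'wrist_torque': array([ 0.11836886,  0.01355194, -0.00288154]), 'opening': 0.029591140398164146}
```

View pics/t4.png

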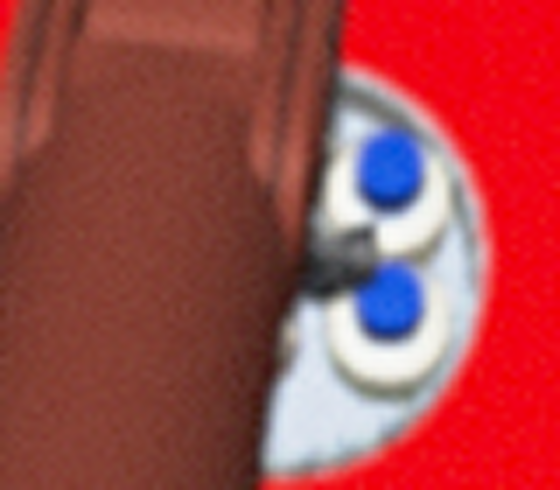

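Run:
```python
from h import *
im=cv2.resize(capture("scene")[130:220,280:370],None,fx=8,fy=8,interpolation=2)
for yy in(-.0275-.0155,-.0275-.030,-.0275+.0155,-.0275+.030):
    for x in(.4797,.5017):
        a,b=[tuple(int(v) for v in (proj("scene",np.array([x,yy,z]))-[280,130])*8+4) for z in(.09,.13)]
        cv2.line(im,a,b,(255,255,0) if x>.49 else (0,255,0),1)
cv2.imwrite("pics/s5.png",im[:,:,::-1])
```

```text
(no output)
```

View pics/s5.png

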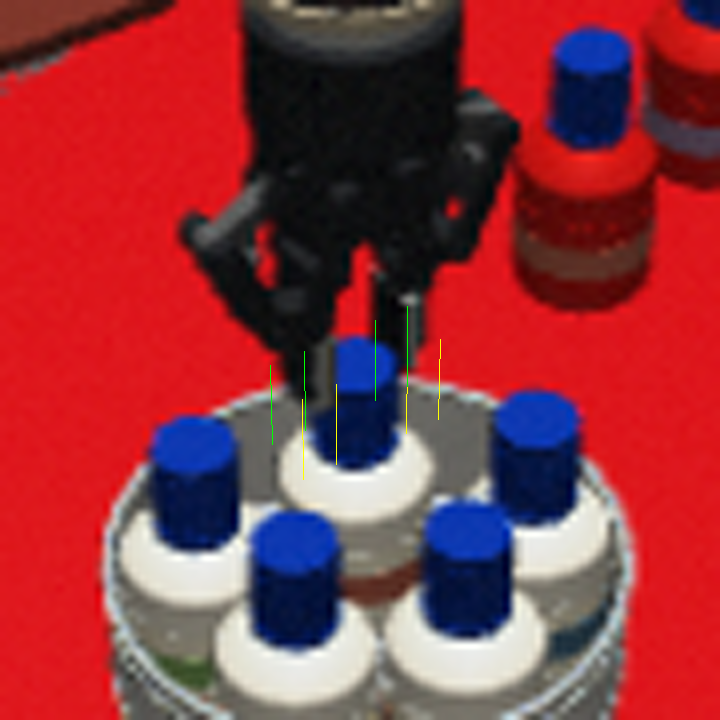

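drive_tool --pt "0 0 0 0 0 0 0.055" --pt "0 0 0 0 0 0 0.055" --pt "0 0 0 0 0 0 0.055" --pt "0 0 0 0 0 0 0.055" --pt "0 0 -0.005 0 0 0 0.055" --pt "0 0 -0.01 0 0 0 0.055" --pt "0 0 -0.01 0 0 0 0.055"

```text
time: 4.47
position: [0.49, -0.0274, 0.0728]
tcp_rot: [[-0.999, -0.052, -0.002], [-0.052, 0.999, -0.0], [0.002, -0.0, -1.0]]
contact_force: [-0.7, 0.0, -0.5]
opening: 0.055
```

Run:
```python
from h import *
im=cv2.resize(capture("scene")[130:220,280:370],None,fx=6.5,fy=6.5,interpolation=2)
cv2.imwrite("pics/s6.png",im[:,:,::-1])
```

```text
(no output)
```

View pics/s6.png

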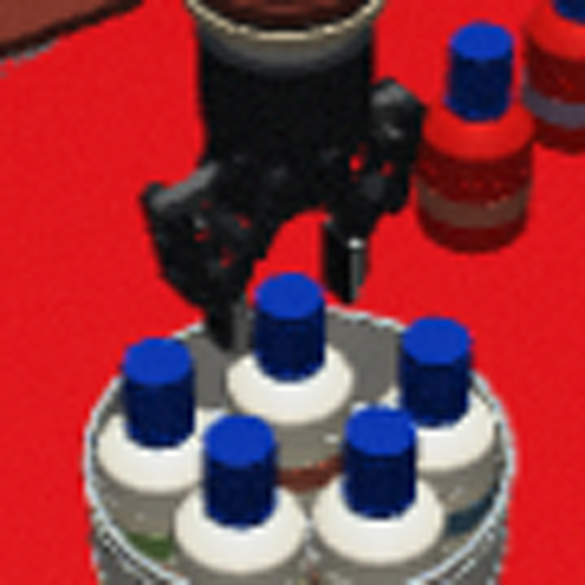

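Run:
```python
from h import *
for z in(.09,.1,.11,.12): print(z,[np.round(onz("scene",u,z)[:2],4) for u in((280+228/6.5,130+350/6.5),(280+350/6.5,130+303/6.5))])
```

```text
0.09 [array([ 0.4773, -0.0508]), array([0.4808, 0.0143])]
0.1 [array([ 0.4865, -0.0563]), array([0.49  , 0.0082])]
0.11 [array([ 0.4958, -0.0618]), array([0.4992, 0.002 ])]
0.12 [array([ 0.505 , -0.0672]), array([ 0.5083, -0.0042])]
```

drive_tool --pt "0 0 -0.005 0 0 0 0.055" --pt "0 0 -0.01 0 0 0 0.055" --pt "0 0 -0.01 0 0 0 0.055"

```text
time: 4.77
position: [0.4901, -0.0275, 0.0629]
tcp_rot: [[-0.999, -0.052, -0.001], [-0.052, 0.999, -0.0], [0.001, -0.0, -1.0]]
contact_force: [-0.5, -0.1, -0.8]
opening: 0.0549
```

Run:
```python
from h import *
im=cv2.resize(capture("scene")[130:220,280:370],None,fx=6.5,fy=6.5,interpolation=2)
cv2.imwrite("pics/s7.png",im[:,:,::-1])
```

```text
(no output)
```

View pics/s7.png

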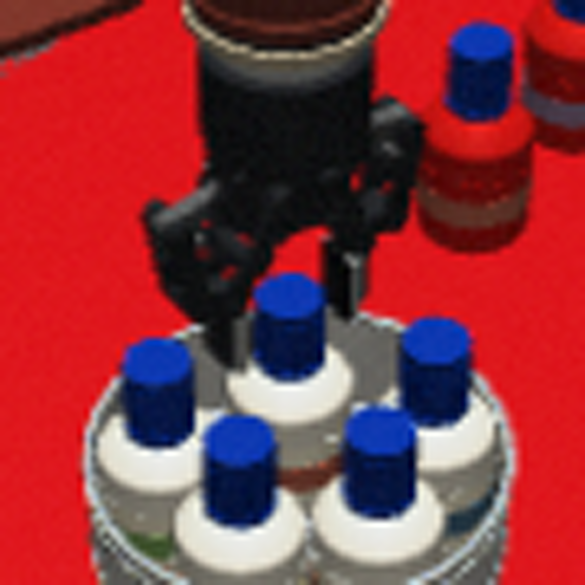

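drive_tool --pt "0 0 0 0 0 0 0.04" --pt "0 0 0 0 0 0 0.03" --pt "0 0 0 0 0 0 0.02" --pt "0 0 0 0 0 0 0.02" --pt "0 0 0 0 0 0 0.02" --pt "0 0 0 0 0 0 0.02"

```text
time: 5.32
position: [0.491, -0.0273, 0.0642]
tcp_rot: [[-0.999, -0.052, 0.0], [-0.052, 0.999, 0.0], [-0.0, 0.0, -1.0]]
contact_force: [-0.5, 2.6, 2.7]
opening: 0.0308
```

Run:
```python
from h import *
im=cv2.resize(capture("scene")[130:220,280:370],None,fx=6.5,fy=6.5,interpolation=2)
cv2.imwrite("pics/s8.png",im[:,:,::-1])
```

```text
(no output)
```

View pics/s8.png

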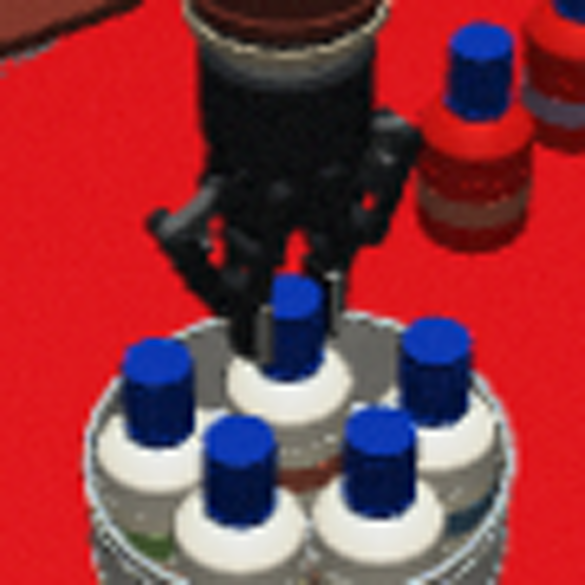

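drive_tool --pt "0 0 0.003 0 0 0 0.02" --pt "0 0 0.006 0 0 0 0.02" --pt "0 0 0.006 0 0 0 0.02" --pt "0 0.006 0.006 0 0 0 0.02" --pt "0 0.014 0.006 0 0 0 0.02" --pt "-0.001 0.022 0.006 0 0 0 0.02" --pt "-0.001 0.029 0.006 0 0 0 0.02" --pt "-0.001 0.034 0.006 0 0 0 0.02" --pt "-0.001 0.036 0.006 0 0 0 0.02" --pt "-0.001 0.036 0.006 0 0 0 0.02"

```text
time: 6.2
position: [0.4898, 0.0092, 0.07]
tcp_rot: [[-0.999, -0.053, 0.0], [-0.053, 0.999, -0.0], [0.0, -0.0, -1.0]]
contact_force: [-1.1, -0.6, -2.8]
opening: 0.0311
```

Run:
```python
from h import *
im=cv2.resize(capture("scene")[130:220,280:370],None,fx=6.5,fy=6.5,interpolation=2)
cv2.imwrite("pics/s9.png",im[:,:,::-1])
```

```text
(no output)
```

View pics/s9.png

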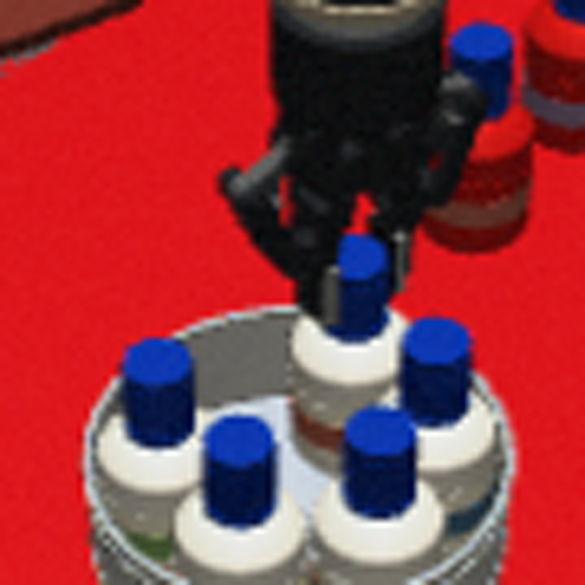

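drive_tool --pt "0 0 -0.003 0 0 0 0.02" --pt "0 0 -0.005 0 0 0 0.02" --pt "0 0 -0.006 0 0 0 0.02" --pt "0 0 -0.006 0 0 0 0.035" --pt "0 0 -0.006 0 0 0 0.05" --pt "0 0 -0.006 0 0 0 0.055" --pt "0 0 -0.006 0 0 0 0.055" --pt "0 0 0.02 0 0 0 0.055" --pt "0 0 0.06 0 0 0 0.055" --pt "0 0 0.1 0 0 0 0.055" --pt "0 0 0.14 0 0 0 0.055"

```text
time: 7.17
position: [0.4892, 0.0082, 0.2117]
tcp_rot: [[-0.999, -0.052, -0.0], [-0.052, 0.999, -0.0], [0.0, -0.0, -1.0]]
contact_force: [1.1, 0.5, 0.6]
opening: 0.0551
```

drive_tool --pt "-0.007 0.213 0 0 0 0 0.07" --pt "-0.007 0.213 0 0 0 0 0.07" --pt "-0.007 0.213 0 0 0 0 0.07" --pt "-0.007 0.213 0 0 0 0 0.07" --pt "-0.007 0.213 0 0 0 0 0.07" --pt "-0.007 0.213 0 0 0 0 0.07" --pt "-0.007 0.213 0 0 0 0 0.07" --pt "-0.007 0.213 0 0 0 0 0.07"

```text
time: 7.83
position: [0.4827, 0.2213, 0.2097]
tcp_rot: [[-0.999, -0.053, -0.0], [-0.053, 0.999, -0.001], [0.0, -0.001, -1.0]]
contact_force: [-0.0, -0.5, 0.3]
opening: 0.0699
```

Run:
```python
from h import *
I,o=caps()
for t,s,p,g in o:
    if t[0]>280 and t[1]<210: print(np.round(t,1),np.round(onz("top",t,.1045),4))
cv2.imwrite("pics/t10.png",cv2.resize(I["top"][110:270,150:370],None,fx=3.6,fy=3.6,interpolation=2)[:,:,::-1])
cv2.imwrite("pics/s10.png",cv2.resize(I["scene"][110:250,230:470],None,fx=3.3,fy=3.3,interpolation=2)[:,:,::-1])
print(monitor.read_state()["position"])
```

```text
[309.1 164.2] 65 [342.1 193.9] 310 [ 0.5838 -0.0343  0.125 ] 0.0134 z.115: [ 0.5835 -0.0398]
[291.8 172.9] 74 [342.1 193.9] 310 [0.5539 0.007  0.0836] 0.02 z.115: [0.5503 0.0132]
[325.4 173.7] 68 [316.5 201.9] 155 [ 0.5582 -0.0949  0.1061] 0.0009 z.115: [ 0.556  -0.0946]
[225.5 189.6] 73 [387.8 151. ] 126 [0.4824 0.2211 0.1008] 0.0018 z.115: [0.4799 0.2182]
[291.4 191.9] 67 [333.9 175.1] 137 [0.49   0.0089 0.1058] 0.0011 z.115: [0.4884 0.0086]
[325.4 192.5] 65 [304.1 189.7] 158 [ 0.4963 -0.0995  0.106 ] 0.0004 z.115: [ 0.4944 -0.0993]
[240.6 223.2] 73 [353.6 140.4] 112 [0.3779 0.1604 0.1012] 0.0008 z.115: [0.3764 0.1578]
[336.7 245.8] 59 [263.8 165.7] 133 [ 0.3303 -0.1471  0.1005] 0.0009 z.115: [ 0.3294 -0.1462]
[309.1 164.2] [ 0.5865 -0.0392  0.1045]
[291.8 172.9] [0.5531 0.0142 0.1045]
[325.4 173.7] [ 0.5588 -0.0945  0.1045]
[291.4 191.9] [0.4906 0.0096 0.1045]
[325.4 192.5] [ 0.4967 -0.0993  0.1045]
[0.48315563 0.21999169 0.21004145]
```

View pics/t10.png

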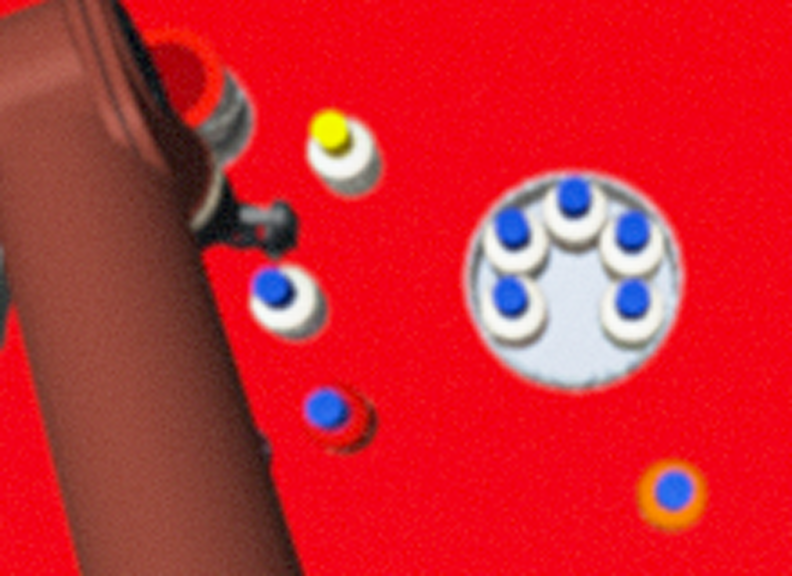

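View pics/s10.png

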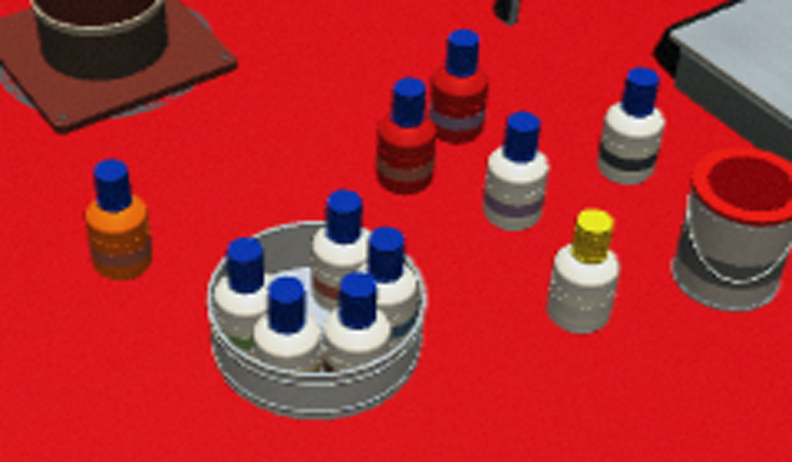

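drive_tool --pt "-0.0005 0.0015 -0.04 0 0 0 0.07" --pt "-0.0005 0.0015 -0.08 0 0 0 0.07" --pt "-0.0005 0.0015 -0.11 0 0 0 0.07" --pt "-0.0005 0.0015 -0.13 0 0 0 0.07" --pt "-0.0005 0.0015 -0.142 0 0 0 0.07" --pt "-0.0005 0.0015 -0.149 0 0 0 0.07" --pt "-0.0005 0.0015 -0.15 0 0 0 0.06"

```text
time: 8.52
position: [0.4823, 0.2222, 0.0596]
tcp_rot: [[-0.999, -0.051, -0.0], [-0.051, 0.999, -0.001], [0.001, -0.001, -1.0]]
contact_force: [0.6, -0.6, -0.5]
opening: 0.0604
```

Run:
```python
from h import *
im=cv2.resize(capture("scene")[100:190,340:440],None,fx=6,fy=6,interpolation=2)
cv2.imwrite("pics/s11.png",im[:,:,::-1])
```

```text
(no output)
```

View pics/s11.png

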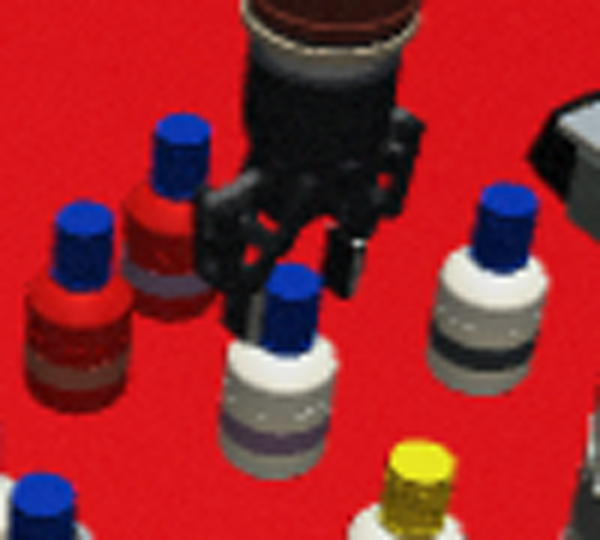

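drive_tool --pt "0 0 0 0 0 0 0.045" --pt "0 0 0 0 0 0 0.03" --pt "0 0 0 0 0 0 0.02" --pt "0 0 0 0 0 0 0.02" --pt "0 0 0 0 0 0 0.02" --pt "0 0 0 0 0 0 0.02"

```text
time: 9.07
position: [0.4834, 0.2231, 0.0614]
tcp_rot: [[-0.999, -0.052, 0.002], [-0.052, 0.999, 0.001], [-0.002, 0.001, -1.0]]
contact_force: [-0.2, -2.2, 5.7]
opening: 0.0313
```

drive_tool --pt "0 0 0.01 0 0 0 0.02" --pt "0 0 0.03 0 0 0 0.02" --pt "0 0 0.06 0 0 0 0.02" --pt "0 0 0.095 0 0 0 0.02" --pt "0 0 0.13 0 0 0 0.02" --pt "0 0 0.15 0 0 0 0.02" --pt "0 0 0.15 0 0 0 0.02"

```text
time: 9.65
position: [0.4843, 0.2242, 0.2157]
tcp_rot: [[-0.999, -0.052, 0.006], [-0.052, 0.999, 0.005], [-0.007, 0.005, -1.0]]
contact_force: [1.0, 0.5, -2.5]
opening: 0.0308
```

drive_tool --pt "-0.003 -0.03 0 0 0 0 0.02" --pt "-0.0215 -0.27 0 0 0 0 0.02" --pt "-0.0215 -0.27 0 0 0 0 0.02" --pt "-0.0215 -0.27 0 0 0 0 0.02" --pt "-0.0215 -0.27 0 0 0 0 0.02" --pt "-0.0215 -0.27 0 0 0 0 0.02" --pt "-0.0215 -0.27 0 0 0 0 0.02" --pt "-0.0215 -0.27 0 0 0 0 0.02" --pt "-0.0215 -0.27 0 0 0 0 0.02" --pt "-0.0215 -0.27 0 0 0 0 0.02" --pt "-0.0215 -0.27 0 0 0 0 0.02"

```text
time: 10.57
position: [0.4606, -0.0457, 0.2097]
tcp_rot: [[-0.999, -0.054, -0.001], [-0.054, 0.999, 0.0], [0.001, 0.0, -1.0]]
contact_force: [-0.1, -0.1, -1.8]
opening: 0.0309
```

Run:
```python
from h import *
print(monitor.read_state()["position"],monitor.read_state()["joint_pos"])
im=cv2.resize(capture("scene")[80:240,250:400],None,fx=3.7,fy=3.7,interpolation=2)
cv2.imwrite("pics/s12.png",im[:,:,::-1]);print(monitor.read_state()["position"])
```

```text
[ 0.46056551 -0.04568668  0.20966941] [-37.60085682  -5.96027572  35.73854041 109.39301349   3.58936355
  75.5173872   90.18809058]
[ 0.46064936 -0.04564932  0.2097094 ]
```

View pics/s12.png

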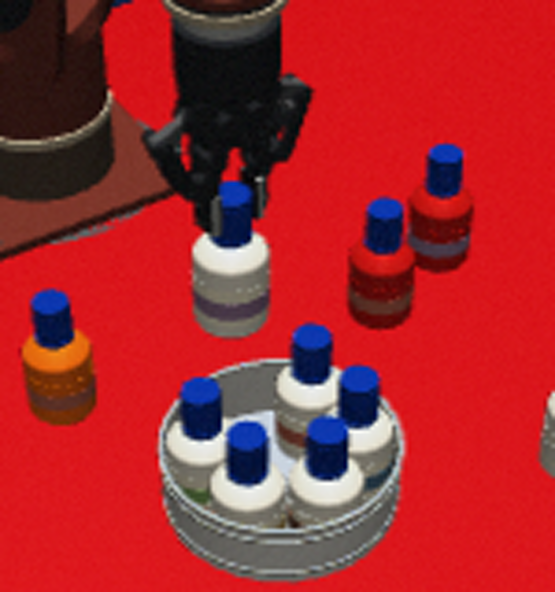

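drive_tool --pt "0.002 0 -0.03 0 0 0 0.02" --pt "0.002 0 -0.055 0 0 0 0.02" --pt "0.002 0 -0.075 0 0 0 0.02" --pt "0.002 0 -0.09 0 0 0 0.02" --pt "0.002 0 -0.103 0 0 0 0.02" --pt "0.002 0 -0.115 0 0 0 0.02" --pt "0.002 0 -0.125 0 0 0 0.02" --pt "0.002 0 -0.132 0 0 0 0.02" --pt "0.002 0 -0.135 0 0 0 0.02"

```text
time: 11.37
position: [0.4623, -0.0465, 0.074]
tcp_rot: [[-0.999, -0.053, -0.001], [-0.053, 0.999, -0.001], [0.001, -0.0, -1.0]]
contact_force: [-0.1, 0.1, -3.1]
opening: 0.0309
```

Free descent, bottle weight only. Now set it down, release and rise.

drive_tool --pt "0 0 -0.004 0 0 0 0.02" --pt "0 0 -0.007 0 0 0 0.02" --pt "0 0 -0.0085 0 0 0 0.02" --pt "0 0 -0.009 0 0 0 0.02" --pt "0 0 -0.009 0 0 0 0.035" --pt "0 0 -0.009 0 0 0 0.05" --pt "0 0 -0.009 0 0 0 0.055" --pt "0 0 -0.009 0 0 0 0.055" --pt "0 0 0.02 0 0 0 0.055" --pt "0 0 0.06 0 0 0 0.055" --pt "0 0 0.1 0 0 0 0.055" --pt "0 0 0.14 0 0 0 0.055"

```text
time: 12.37
position: [0.4623, -0.0473, 0.217]
tcp_rot: [[-0.999, -0.052, 0.0], [-0.052, 0.999, -0.0], [-0.0, -0.0, -1.0]]
contact_force: [1.2, -0.0, 0.2]
opening: 0.0552
```

drive_tool --pt "0.028 0.413 0 0 0 0 0.07" --pt "0.028 0.413 0 0 0 0 0.07" --pt "0.028 0.413 0 0 0 0 0.07" --pt "0.028 0.413 0 0 0 0 0.07" --pt "0.028 0.413 0 0 0 0 0.07" --pt "0.028 0.413 0 0 0 0 0.07" --pt "0.028 0.413 0 0 0 0 0.07" --pt "0.028 0.413 0 0 0 0 0.07" --pt "0.028 0.413 0 0 0 0 0.07" --pt "0.028 0.413 0 0 0 0 0.07" --pt "0.028 0.413 0 0 0 0 0.07" --pt "0.028 0.413 0 0 0 0 0.07"

```text
time: 13.37
position: [0.4897, 0.3688, 0.214]
tcp_rot: [[-0.998, -0.056, -0.001], [-0.056, 0.998, -0.001], [0.001, -0.001, -1.0]]
contact_force: [0.4, -1.3, 0.5]
opening: 0.0701
```

Run:
```python
from h import *
I,o=caps()
for t,s,p,g in o:
    if t[0]>280 and t[1]<215: print(np.round(t,1),np.round(onz("top",t,.1045),4))
cv2.imwrite("pics/t13.png",cv2.resize(I["top"][110:270,150:370],None,fx=3.6,fy=3.6,interpolation=2)[:,:,::-1])
cv2.imwrite("pics/s13.png",cv2.resize(I["scene"][110:250,230:470],None,fx=3.3,fy=3.3,interpolation=2)[:,:,::-1])
print(monitor.read_state()["position"])
```

```text
[309.1 164.2] 65 [342.1 193.8] 308 [ 0.5838 -0.0343  0.125 ] 0.0134 z.115: [ 0.5835 -0.0398]
[291.8 173. ] 73 [342.1 193.8] 308 [0.5538 0.007  0.0835] 0.0198 z.115: [0.5501 0.0131]
[325.4 173.7] 68 [316.4 201.8] 152 [ 0.558  -0.095   0.1065] 0.0011 z.115: [ 0.556  -0.0946]
[181.2 183.8] 77 [423.7 137.5] 117 [0.4903 0.3658 0.1005] 0.0025 z.115: [0.4879 0.3615]
[291.4 191.8] 66 [333.9 175.1] 137 [0.4902 0.0089 0.1062] 0.0012 z.115: [0.4886 0.0087]
[325.4 192.5] 66 [308.1 183.8] 299 [ 0.4955 -0.0929  0.1243] 0.0138 z.115: [ 0.4945 -0.0991]
[309. 202.] 63 [308.1 183.8] 299 [ 0.4622 -0.0564  0.0836] 0.0175 z.115: [ 0.46   -0.0497]
[240.4 223.2] 75 [353.6 140.4] 112 [0.378  0.1607 0.1012] 0.0013 z.115: [0.3766 0.1583]
[209.  233.1] 79 [369.8 125.5] 110 [0.3394 0.2557 0.1009] 0.001 z.115: [0.3384 0.2521]
[336.6 245.8] 58 [263.8 165.7] 132 [ 0.3301 -0.147   0.1005] 0.001 z.115: [ 0.3291 -0.146 ]
[309.1 164.2] [ 0.5865 -0.0392  0.1045]
[291.8 173. ] [0.5529 0.0141 0.1045]
[325.4 173.7] [ 0.5588 -0.0945  0.1045]
[291.4 191.8] [0.4908 0.0096 0.1045]
[325.4 192.5] [ 0.4968 -0.0991  0.1045]
[309. 202.] [ 0.4619 -0.0493  0.1045]
[0.49106325 0.3653597  0.21488571]
```

View pics/t13.png

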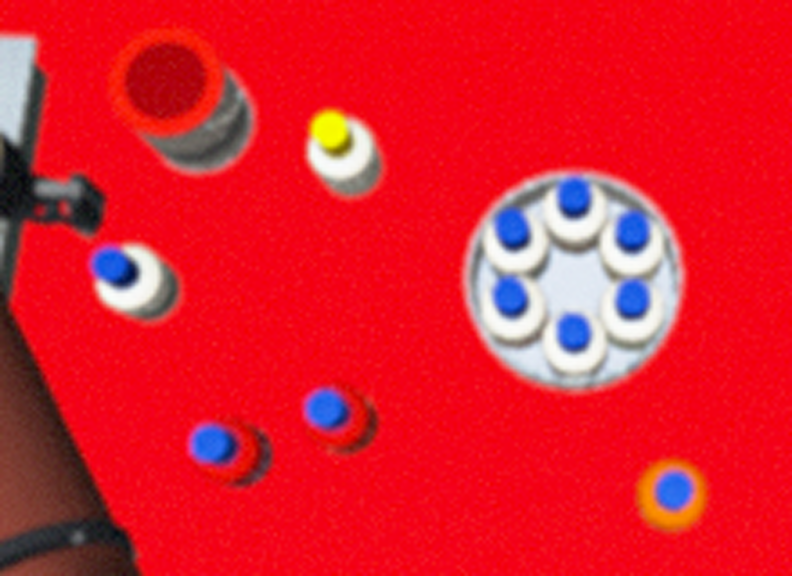

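View pics/s13.png

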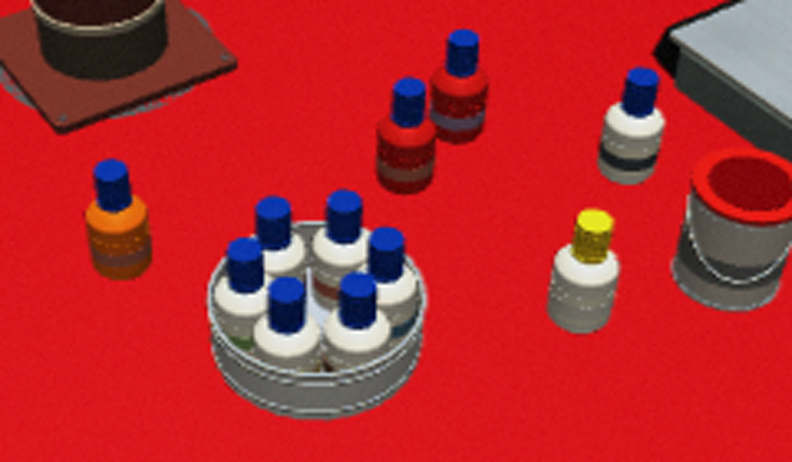

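drive_tool --pt "0 0.001 -0.04 0 0 0 0.07" --pt "0 0.001 -0.08 0 0 0 0.07" --pt "0 0.001 -0.11 0 0 0 0.07" --pt "0 0.001 -0.13 0 0 0 0.07" --pt "0 0.001 -0.145 0 0 0 0.07" --pt "0 0.001 -0.153 0 0 0 0.07" --pt "0 0.001 -0.154 0 0 0 0.06" --pt "0 0.001 -0.154 0 0 0 0.045" --pt "0 0.001 -0.154 0 0 0 0.03" --pt "0 0.001 -0.154 0 0 0 0.02" --pt "0 0.001 -0.154 0 0 0 0.02" --pt "0 0.001 -0.154 0 0 0 0.02"

```text
time: 14.47
position: [0.4919, 0.3671, 0.0626]
tcp_rot: [[-0.999, -0.052, 0.002], [-0.052, 0.999, 0.001], [-0.002, 0.001, -1.0]]
contact_force: [0.2, -2.3, 5.9]
opening: 0.0308
```

drive_tool --pt "0 0 0 0 0 0 0.02" --pt "0 0 0 0 0 0 0.02"

```text
time: 14.63
position: [0.4919, 0.3671, 0.0626]
tcp_rot: [[-0.999, -0.052, 0.002], [-0.052, 0.999, 0.001], [-0.002, 0.001, -1.0]]
contact_force: [-0.2, -2.8, 7.2]
opening: 0.0309
```

drive_tool --pt "0 0 0.01 0 0 0 0.02" --pt "0 0 0.03 0 0 0 0.02" --pt "0 0 0.06 0 0 0 0.02" --pt "0 0 0.095 0 0 0 0.02" --pt "0 0 0.13 0 0 0 0.02" --pt "0 0 0.155 0 0 0 0.02" --pt "0 0 0.155 0 0 0 0.02" --pt "0 0 0.155 0 0 0 0.02"

```text
time: 15.3
position: [0.4913, 0.3677, 0.2181]
tcp_rot: [[-0.999, -0.052, 0.002], [-0.052, 0.999, 0.003], [-0.002, 0.003, -1.0]]
contact_force: [0.8, -0.0, -4.2]
opening: 0.0306
```

drive_tool --pt "0.003 -0.03 0 0 0 0 0.02" --pt "0.034 -0.41 0 0 0 0 0.02" --pt "0.034 -0.41 0 0 0 0 0.02" --pt "0.034 -0.41 0 0 0 0 0.02" --pt "0.034 -0.41 0 0 0 0 0.02" --pt "0.034 -0.41 0 0 0 0 0.02" --pt "0.034 -0.41 0 0 0 0 0.02" --pt "0.034 -0.41 0 0 0 0 0.02" --pt "0.034 -0.41 0 0 0 0 0.02" --pt "0.034 -0.41 0 0 0 0 0.02" --pt "0.034 -0.41 0 0 0 0 0.02" --pt "0.034 -0.41 0 0 0 0 0.02"

```text
time: 16.3
position: [0.5237, -0.0469, 0.215]
tcp_rot: [[-0.999, -0.046, -0.002], [-0.046, 0.999, -0.001], [0.002, -0.001, -1.0]]
contact_force: [0.4, 0.7, -2.2]
opening: 0.0306
```

drive_tool --pt "0.034 0 0 0 0 0 0.02"

```text
time: 16.38
position: [0.5541, -0.044, 0.2152]
tcp_rot: [[-0.999, -0.049, -0.004], [-0.049, 0.999, 0.003], [0.004, 0.003, -1.0]]
contact_force: [1.6, 0.3, -1.5]
opening: 0.0308
```

That last row shifted x by 34 mm by mistake, in the air with nothing in the way. I'll take it back and let it settle.

drive_tool --pt "-0.02 0 0 0 0 0 0.02" --pt "-0.034 0 0 0 0 0 0.02" --pt "-0.034 0 0 0 0 0 0.02" --pt "-0.034 0 0 0 0 0 0.02" --pt "-0.034 0 0 0 0 0 0.02"

```text
time: 16.8
position: [0.5248, -0.0419, 0.2159]
tcp_rot: [[-0.999, -0.053, 0.0], [-0.053, 0.999, 0.001], [-0.0, 0.001, -1.0]]
contact_force: [0.2, 0.1, -1.5]
opening: 0.0308
```

Run:
```python
from h import *
im=cv2.resize(capture("scene")[80:240,250:400],None,fx=3.7,fy=3.7,interpolation=2)
cv2.imwrite("pics/s14.png",im[:,:,::-1]);print(monitor.read_state()["position"])
```

```text
[ 0.52497838 -0.04213093  0.21608   ]
```

View pics/s14.png

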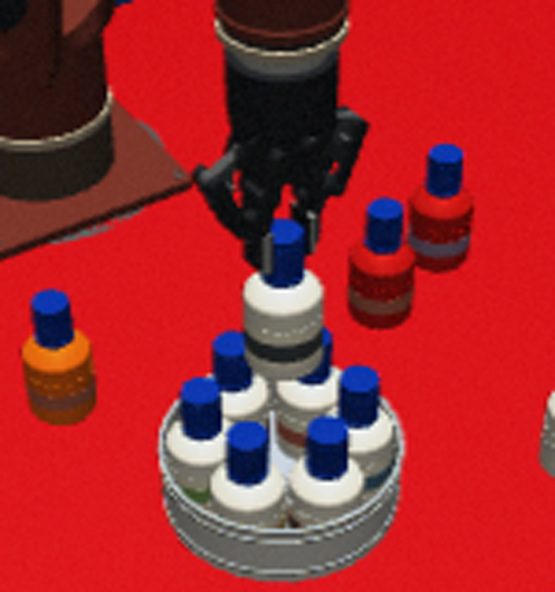

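drive_tool --pt "0 -0.001 -0.025 0 0 0 0.02" --pt "0 -0.001 -0.05 0 0 0 0.02" --pt "0 -0.001 -0.065 0 0 0 0.02" --pt "0 -0.001 -0.075 0 0 0 0.02" --pt "0 -0.001 -0.082 0 0 0 0.02" --pt "0 -0.001 -0.088 0 0 0 0.02" --pt "0 -0.001 -0.093 0 0 0 0.02" --pt "0 -0.001 -0.098 0 0 0 0.02"

```text
time: 17.52
position: [0.525, -0.0437, 0.1182]
tcp_rot: [[-0.999, -0.052, 0.0], [-0.052, 0.999, 0.001], [-0.0, 0.0, -1.0]]
contact_force: [-2.2, 1.1, -0.3]
opening: 0.0309
```

drive_tool --pt "0 0 -0.006 0 0 0 0.02" --pt "0 0 -0.012 0 0 0 0.02" --pt "0 0 -0.018 0 0 0 0.02" --pt "0 0 -0.024 0 0 0 0.02" --pt "0 0 -0.03 0 0 0 0.02" --pt "0 0 -0.035 0 0 0 0.02" --pt "0 0 -0.04 0 0 0 0.02" --pt "0 0 -0.044 0 0 0 0.02"

```text
time: 18.18
position: [0.5247, -0.0439, 0.0734]
tcp_rot: [[-0.999, -0.052, -0.0], [-0.052, 0.999, -0.0], [0.0, -0.0, -1.0]]
contact_force: [-1.0, 1.4, -0.1]
opening: 0.031
```

drive_tool --pt "0 0 -0.003 0 0 0 0.02" --pt "0 0 -0.005 0 0 0 0.02" --pt "0 0 -0.007 0 0 0 0.02" --pt "0 0 -0.0075 0 0 0 0.02"

```text
time: 18.52
position: [0.5253, -0.044, 0.0668]
tcp_rot: [[-0.999, -0.052, 0.001], [-0.052, 0.999, -0.0], [-0.001, -0.0, -1.0]]
contact_force: [-2.9, 0.4, 5.0]
opening: 0.0305
```

On the floor at the expected height, with a 5 N upward push. Now release, rise and move aside.

drive_tool --pt "0 0 0 0 0 0 0.035" --pt "0 0 0 0 0 0 0.05" --pt "0 0 0 0 0 0 0.055" --pt "0 0 0 0 0 0 0.055" --pt "0 0 0.02 0 0 0 0.055" --pt "0 0 0.05 0 0 0 0.055" --pt "0 0 0.09 0 0 0 0.055" --pt "0 0 0.13 0 0 0 0.055" --pt "0 0 0.17 0 0 0 0.055" --pt "0 0 0.2 0 0 0 0.055"

```text
time: 19.35
position: [0.5253, -0.0443, 0.2702]
tcp_rot: [[-0.999, -0.052, 0.003], [-0.052, 0.999, 0.001], [-0.003, 0.0, -1.0]]
contact_force: [1.0, -0.0, 0.1]
opening: 0.0554
```

drive_tool --pt "-0.02 0.3 0 0 0 0 0.055" --pt "-0.02 0.3 0 0 0 0 0.055" --pt "-0.02 0.3 0 0 0 0 0.055" --pt "-0.02 0.3 0 0 0 0 0.055" --pt "-0.02 0.3 0 0 0 0 0.055" --pt "-0.02 0.3 0 0 0 0 0.055" --pt "-0.02 0.3 0 0 0 0 0.055" --pt "-0.02 0.3 0 0 0 0 0.055" --pt "-0.02 0.3 0 0 0 0 0.055" --pt "-0.02 0.3 0 0 0 0 0.055" --pt "-0.02 0.3 0 0 0 0 0.055"

```text
time: 20.27
position: [0.5053, 0.2547, 0.2666]
tcp_rot: [[-0.999, -0.051, 0.0], [-0.051, 0.999, -0.0], [-0.0, -0.0, -1.0]]
contact_force: [0.7, -0.2, -1.1]
opening: 0.0553
```

Run:
```python
from h import *
I,o=caps()
c=np.array([.5248,-.0425])
for t,s,p,g in o:
    if t[0]>280 and t[1]<215: w=onz("top",t,.1045);print(np.round(t,1),np.round(w,4),round(np.linalg.norm(w[:2]-c),4))
for n in("top","scene"):
    b=[b for b in blobs(I[n],(22,150,120),(35,255,255),15) if 200<b[0][0]<450 and 130<b[0][1]<230];print(n,[x[0] for x in b])
cv2.imwrite("pics/t15.png",I["top"][:,:,::-1])
cv2.imwrite("pics/s15.png",cv2.resize(I["scene"][110:250,230:470],None,fx=3.3,fy=3.3,interpolation=2)[:,:,::-1])
print(monitor.read_state()["position"])
```

```text
[308.7 163.8] 64 [342.4 193.9] 304 [ 0.5848 -0.0333  0.1252] 0.0128 z.115: [ 0.5847 -0.0385]
[291.8 173. ] 73 [342.4 193.9] 304 [0.5541 0.0075 0.0832] 0.0188 z.115: [0.5501 0.0131]
[325.7 173.5] 68 [324.9 189.3] 451 [ 0.5559 -0.0827  0.1436] 0.0288 z.115: [ 0.5568 -0.0954]
[308.9 181.8] 66 [324.9 189.3] 451 [ 0.527  -0.0453  0.1048] 0.0038 z.115: [ 0.5254 -0.0441]
[291.4 191.9] 67 [324.9 189.3] 451 [ 0.4919 -0.0036  0.0604] 0.0373 z.115: [0.4884 0.0086]
[325.3 192.7] 65 [308.1 183.7] 298 [ 0.495  -0.0927  0.124 ] 0.014 z.115: [ 0.4939 -0.099 ]
[308.9 202. ] 60 [308.1 183.7] 298 [ 0.4622 -0.0563  0.0837] 0.0177 z.115: [ 0.46   -0.0495]
[240.5 223.2] 73 [353.6 140.4] 111 [0.3779 0.1605 0.1014] 0.001 z.115: [0.3766 0.158 ]
[210.9 232.4] 41 [369.8 125.5] 110 [0.3426 0.2508 0.1041] 0.0027 z.115: [0.341  0.2464]
[336.7 245.8] 59 [263.8 165.6] 131 [ 0.3303 -0.1471  0.1008] 0.0009 z.115: [ 0.3294 -0.1462]
[308.7 163.8] [ 0.5877 -0.038   0.1045] 0.0631
[291.8 173. ] [0.5529 0.0141 0.1045] 0.0631
[325.7 173.5] [ 0.5596 -0.0953  0.1045] 0.0633
[308.9 181.8] [ 0.528  -0.0436  0.1045] 0.0033
[291.4 191.9] [0.4906 0.0096 0.1045] 0.0623
[325.3 192.7] [ 0.4962 -0.099   0.1045] 0.0633
[308.9 202. ] [ 0.462  -0.049   0.1045] 0.0632
top [array([241.68539326, 146.30337079])]
scene [array([409.6       , 176.98333333])]
[0.50531225 0.25446209 0.2667806 ]
```

View pics/t15.png

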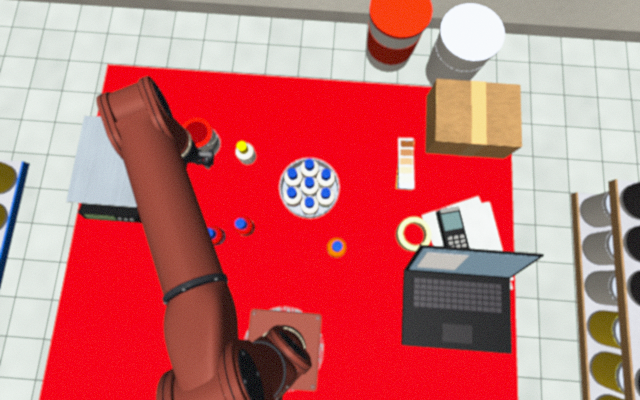

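View pics/s15.png

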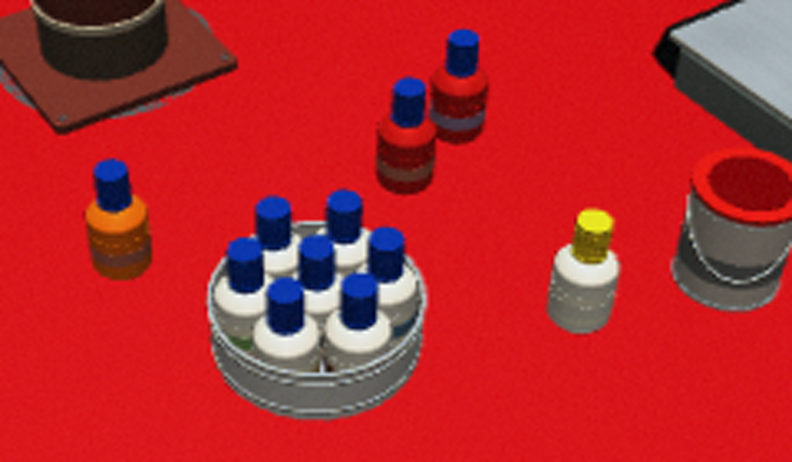

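```bash
python3 -c "
from bench import job_done
print(job_done())"
```

```text
the job is handed in; nothing more can be done
None
```

All seven blue-capped bottles now stand in the tin, six round one in the middle, and the job was handed in at about 20 s. I moved the astray bottle into a free wall place, put one new bottle in the other wall place, and set the second new bottle in the middle.

**Last checks:**
- **Ring and middle:** in the final top view the six ring caps lie 62–63 mm from the tin's axis, and the middle one is about 3 mm off it. All are inside the 69 mm limit.
- **On the floor:** I did not measure the cap heights again at the end, since the caps overlap in the scene camera's view. The scene picture shows all seven standing upright, and the last bottle touched down at the tool height I expected.
- **Bystanders:** the yellow-capped bottle is still within about half a pixel of where it was in the top view. The can, tape, fan deck and card reader look unmoved in the pictures, but I did not measure them.

**What disagreed or went wrong:**
- **Fingertip height:** with the tool at the reported height, the fingertips looked about 25–30 mm higher in the scene camera than I expected. My first grip of the astray bottle's cap was too high for this reason, so I reopened, went lower and gripped again.
- **Mistaken move:** one row shifted the held second new bottle 34 mm sideways in the air. It touched nothing, and I took it back before lowering the bottle.
- **Nudged neighbours:** lowering the middle bottle pushed two packed bottles outward by about 1 mm.

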